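# Pack the denture flasks on the curing tray

### The job

Without lifting or tipping them, push the three brass flasks gently, feeling for the stops, into one tight, straight row on the tray: square sides flush against the back rail, sides touching one another and the first one touching the end rail. Only when the row is packed tight, swing the clamp lever fully shut along its open end. Leave everything else on the bench where it is.

Things in the scene. Friction and masses are not known exactly. Their poses are not given: they have to be found in the camera images.
- flask1: Closed brass denture flask, one of three alike: 90 deep (x), 88 wide (y), 42 mm high plus 4 mm bolt heads, about 0.55 kg, too wide to pick up. Origin: centre of underside. Its +x side is plain and square-cornered and faces the back rail within 25 degrees at the start; its -x side (robot's) has upright corners cut by 13 mm, leaving a flat 62 mm wide. Lies on the tray's front part.
- flask2: Closed brass denture flask, one of three alike: 90 deep (x), 88 wide (y), 42 mm high plus 4 mm bolt heads, about 0.55 kg, too wide to pick up. Origin: centre of underside. Its +x side is plain and square-cornered and faces the back rail within 25 degrees at the start; its -x side (robot's) has upright corners cut by 13 mm, leaving a flat 62 mm wide. Lies on the tray's front part.
- flask3: Closed brass denture flask, one of three alike: 90 deep (x), 88 wide (y), 42 mm high plus 4 mm bolt heads, about 0.55 kg, too wide to pick up. Origin: centre of underside. Its +x side is plain and square-cornered and faces the back rail within 25 degrees at the start; its -x side (robot's) has upright corners cut by 13 mm, leaving a flat 62 mm wide. Lies on the tray's front part.
- tray: Aluminium tray fixed to the bench, open at front and left. Origin on its underside at bench level; +x towards the back rail (away from robot), +y left, z up. The board spans x -135 to 149, y -195 to 285 mm, top at z = 10 mm. Back rail: inner face x = 125, 24 mm thick, top z = 36 mm. End rail (right): inner face y = -180, 15 mm thick, as high.
- tray_corner (a point): Inner corner of back rail and end rail, on the board's top (tray x = 125, y = -180, z = 10 mm). A packed row starts here and runs along the tray's +y: flask centres at tray x = 80 and y = -136, -48, 40 mm; its open end is at y = 84 mm.
- clamp (a joint): Angle of the clamp lever, a stiff hinge (it stays where left) with an upright axis on the back rail: 0 = shut, the steel bar pointing along the tray's -x beside the open end of the row, its inner face at tray y = +85.5 mm; grows to 2.0 rad as it opens to the left (1.57 = pointing along the tray's +y). Starts wide open.
- clamp_knob (a point): Top centre of the lever's upright round black knob, 18 mm across and 35 mm tall above the bar; it stands 85 mm from the hinge axis. The top is 78 mm above the bench, the bar's top 43 mm. The bar is 16 mm wide and reaches 97 mm from the hinge axis.
- clamp_pivot (a point): The lever's hinge axis, on the back rail at tray x = +137 mm, y = +93.5 mm, 28 mm above the bench.
- model: Bystander: plaster model of a jaw, 64 x 58 x 33 mm, standing on the tray's front left corner; origin centre of underside
- bowl: Bystander: dark rubber mixing bowl, 124 mm across, 70 mm high; origin centre of underside
- jar: Bystander: amber glass jar, 70 mm across, 85 mm high; origin centre of underside
- spatula: Bystander: plaster spatula with wooden handle, 190 mm long, lying on the bench beyond the tray
- wrench: Bystander: steel wrench, 160 mm long, lying on the bench left of the tray
- flaskbottle: Bystander: white plastic bottle, 66 mm across, 160 mm high; origin centre of underside
Not all that is in view belongs to the job. What is shaped like the flask3 but blue or pink is not meant.

How it is judged:
On the way, in this order (a step that is already met when the one before it is completed fails the run):
1. the three flasks form the tight row in the corner of the rails, the lever still open (x of each of flask1, flask2, flask3 in the frame of tray above 0.077 m and y of flask1 in the frame of tray between -0.145 and 0.045 m and angle between the x axis of each of flask1, flask2, flask3 and the x axis of tray, either way round below 0.05 rad and z of each of flask1, flask2, flask3 in the frame of tray below 0.013 m and angle between each of flask1, flask2, flask3's own z axis and vertical below 0.05 rad and y of flask2 in the frame of tray between -0.145 and 0.045 m and y of flask3 in the frame of tray between -0.145 and 0.045 m and value of joint clamp above 1.3 rad), for 0.2 s.
2. the lever is swung shut (value of joint clamp below 0.06 rad), for 0.2 s.
At the end, for the whole second after the job is handed in: All three flasks stand flat on the tray, each flush with the back rail (within 3 mm) and square to it (0.05 rad), in a row packed against the end rail with all gaps together under 5 mm; the clamp lever is within 0.06 rad of shut; everything at rest (x of each of flask1, flask2, flask3 in the frame of tray above 0.077 m and y of flask1 in the frame of tray between -0.145 and 0.045 m and angle between the x axis of each of flask1, flask2, flask3 and the x axis of tray, either way round below 0.05 rad and z of each of flask1, flask2, flask3 in the frame of tray below 0.013 m and angle between each of flask1, flask2, flask3's own z axis and vertical below 0.05 rad and y of flask2 in the frame of tray between -0.145 and 0.045 m and y of flask3 in the frame of tray between -0.145 and 0.045 m and value of joint clamp below 0.06 rad and linear speed of each of flask1, flask2, flask3 below 0.02 m/s); the robot touches nothing.
It fails at once if a flask is lifted off or tipped (angle between any of flask1, flask2, flask3's own z axis and vertical above 0.15 rad or z of any of flask1, flask2, flask3 in the frame of tray above 0.018 m).
It fails at once if a flask is shoved hard (over 40 N from the gripper) (contact force between the fingers and flask1 above 40 N or contact force between the fingers and flask2 above 40 N or contact force between the fingers and flask3 above 40 N).
It fails at once if a flask falls off the tray (height (world z) of any of flask1, flask2, flask3 below 0.004 m).
It fails at once if the lever is swung in before the row is packed (a flask still out of the row) (value of joint clamp below 1.2 rad and (x of any of flask1, flask2, flask3 in the frame of tray below 0.07 m or y of any of flask1, flask2, flask3 in the frame of tray above 0.055 m)).
It fails at once if a bystander is disturbed (moved over 20 mm) (distance of any of model, bowl, jar, spatula, wrench, flaskbottle from where it was at the start of the episode above 0.02 m).
It also fails if it takes over 72 s, if anything falls off the work surface, if the arm or the gripper's body presses on something with over 40 N, if the wrist force passes 120 N, or if a joint passes its speed limit or range.

### The arm

A 6-joint arm with a two-finger parallel gripper is mounted at the origin on the work surface. World frame = base frame: x ahead of the robot, y to its left, z up, the work surface at z = 0. Lengths are in m, angles in rad, forces in N, time in s.
With the tool pointing down it reaches from about 0.15 to 0.775 m from the base axis. Payload 6.1 kg.
Tool frame: the origin (TCP) lies midway between the tips of the shut fingers; the grasp point (between the pads) lies 19 mm behind it; z points along the fingers, y is the line along which they close (so a half turn about z gives the same grasp; the last joint's range is limited). The gripper opens to 85 mm and grips with 20 to 120 N. Pads are 22 mm wide; open, the fingers measure 114 mm over their backs; the gripper's body (76 mm by 85 mm) begins 54 mm behind the grasp point. The pads swing forward as they close: fully open they stand 13 mm farther back than shut.
Start: joints at [-1.154, 0.126, -0.04, 1.405, 0, 1.571], TCP at [0.213, -0.48, 0.231] pointing down, gripper open.
Joint ranges: [-2.72, 2.72], [-0.95, 1.95], [-1.27, 1.35], [-1.78, 2.02], [-1.46, 1.47], [-3.14, 3.14]. Speed limits (rad/s): [2.39, 2.39, 3.01, 3.14, 3.14, 3.14].

### API

Orientations are given as [roll, pitch, yaw] about the fixed x, y, z axes, in that order (R = Rz(yaw) Ry(pitch) Rx(roll)).
In Python, from plant import status, get_image, camera_info, workorder gives the robot as it stands. The module is installed in compiled form; this text tells all that it offers.
- The arm moves only by the tool jog_arm, never from a script. Its argument "moves" is a list of rows, each an object of numbers: "dx", "dy", "dz": the shift along the world's x, y, z in cm; "wx", "wy", "wz": the turn, a rotation vector about the world's x, y, z in rad. In form: [{"dx": .., "dy": .., "dz": .., "wx": .., "wy": .., "wz": ..}, ...]. A call has 1 to 20 rows; each row shifts and turns the commanded pose from where the row before left it; what a row does not reach is not made up. A row lasts 1/8 s, in which the tool goes at most 62.5 mm and 10.7 degrees, less where a joint would pass 70% of its speed; a pose out of reach is approached as far as the arm can. A call is refused whole if a number of a shift passes 6.25 or a number of a turn 0.188, either way. A call with a gripper value outside its range is refused whole. "hand" is the opening, from -1 (shut) to 1 (fully open), set as the call begins (left out, the last holds). The fingers move at their own pace and stop on an object; the grip force is fixed at half the most. Time passes only in rows, so rows that do not move let the fingers close. It gives the time, the measured TCP pose, the force, the opening and the grip force at its end, in the units of the state.
- status.sense(): the state, without advancing time (a new reading comes with each control period).
- get_image(name): name is "side" or "top"; returns the picture (400x640x3 uint8, blue, green, red); there is no depth.
- camera_info(name): a dict with "fx", "fy", "cx", "cy" (pixels), "cam_to_world" (4x4, takes a point from camera to world coordinates). Camera axes: x right, y down, z forward; pixel columns grow to the right and rows downward; lengths in m; the calibration is good to about 2 mm. A picture is of the moment at which its call begins. camera_info takes no time and is no camera call.
- workorder.finish_job(): hands the job in; it is judged then, once.
The state is a dict: "time": time; "qpos": joint angles; "dq": joint speeds; "effort": joint torques, N m; "eef_pos": TCP position; "tool_rot": TCP orientation; "wrist_force": force on the tool from outside, world axes, zero at the start; "torque": the same for the moment, N m; "grip_width": finger opening in m; "grip_force": force on a finger pad.
Only numpy, scipy, OpenCV 4.12 (cv2) and the standard library are available. Lean on these libraries where they do the work, as an engineer would, in place of code of your own. Each camera call takes 0.05 s, during which the arm holds its last target. There are 200 camera calls.

## Working session

There is one attempt and no reset: what is moved stays moved. The work goes in short steps, Python scripts to look and compute and a tool call to move; the robot and the scene stay as the last step left them, time stands still between calls to the robot, and variables do not carry over. Pictures are saved under pics/ and viewed, at most 10 in all, crops included, and the job is handed in when it is done.

Besides the shell and the picture viewer there is one more tool, called after "Emit:" as name([rows], argument=value, ...), one row to a line, values as JSON. jog_arm: Moves the arm, as the interface text tells. Its arguments: {"type":"object","properties":{"moves":{"type":"array"},"hand":{"type":"number"}},"required":["moves"]}

```bash
mkdir -p pics
python3 - <<'E'
from plant import status,get_image,camera_info
import cv2,numpy as np
for n in("top","side"):
    cv2.imwrite(f"pics/{n}0.png",get_image(n)); c=camera_info(n)
    print(n,c["fx"],c["fy"],c["cx"],c["cy"],np.round(c["cam_to_world"],4).tolist())
print(status.sense())
E
```

```text
top 453.77229665169926 453.77229665169926 313.071628884421 200.6382527315944 [[0.0039, -0.9919, 0.1269, 0.3415], [-1.0, -0.0032, 0.0054, 0.0299], [-0.005, -0.1269, -0.9919, 1.3456], [0.0, 0.0, 0.0, 1.0]]
side 486.0188839957444 486.0188839957444 320.7375977948757 197.04410242691583 [[-0.7394, -0.387, 0.5509, -0.3243], [-0.6732, 0.4387, -0.5953, 0.8823], [-0.0113, -0.811, -0.5849, 0.9391], [0.0, 0.0, 0.0, 1.0]]
{'time': 0.1, 'qpos': array([-1.15400197e+00,  1.26365470e-01, -4.05084495e-02,  1.40540201e+00,
       -3.34882525e-06,  1.57080285e+00]), 'dq': array([0.00053349, 0.00013588, 0.000952  , 0.00023498, 0.00162545,
       0.00038989]), 'effort': array([-1.25148952e-03, -4.36903667e+01,  3.53605950e+01,  1.36754487e-02,
       -1.05372992e-04, -1.80690407e-06]), 'eef_pos': array([ 0.21238715, -0.47972071,  0.23058166]), 'tool_rot': array([-3.14011305e+00,  3.35846680e-06,  4.16787843e-01]), 'wrist_force': array([ 0.00883911,  0.04154577, -0.42957025]), 'torque': array([ 0.00322976, -0.01634024,  0.03652447]), 'grip_force': 0.0, 'grip_width': 0.08539366736895221}
```

View pics/top0.png

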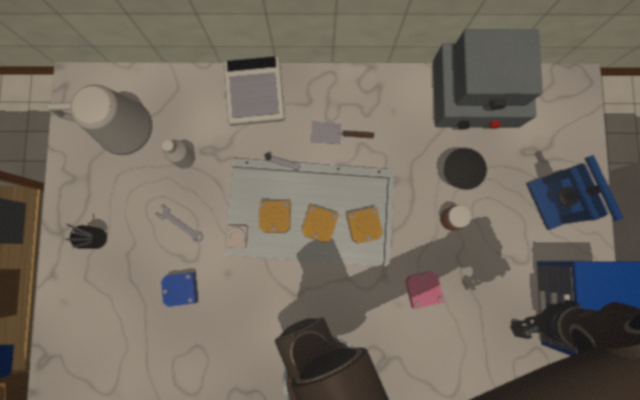

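View pics/side0.png

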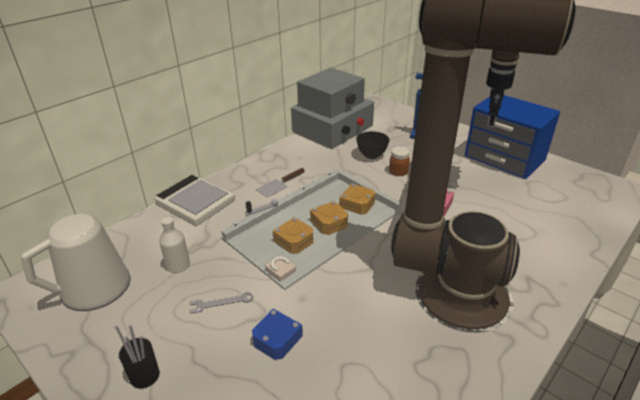

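The top view shows the brass flasks at (275,216), (320,223) and (365,225). The lookalikes are blue at (180,289) and pink at (424,289). The lever runs from its pivot near (297,165) to its knob at (268,157). I'm choosing the three brass ones on the tray and checking them in a crop.

```bash
cat > h.py <<'E'
from plant import status,get_image,camera_info
import cv2,numpy as np
def ray(n,uv):
    c=camera_info(n);T=np.array(c["cam_to_world"])
    d=np.array([(uv[0]-c["cx"])/c["fx"],(uv[1]-c["cy"])/c["fy"],1.])
    return T[:3,3],T[:3,:3]@d
def onz(n,uv,z):
    o,d=ray(n,uv);return (o+d*(z-o[2])/d[2])[:2]
def proj(n,p):
    c=camera_info(n);T=np.array(c["cam_to_world"]);q=T[:3,:3].T@(np.asarray(p)-T[:3,3])
    return np.array([c["fx"]*q[0]/q[2]+c["cx"],c["fy"]*q[1]/q[2]+c["cy"]])
def tri(ua,ub):
    (o1,d1),(o2,d2)=ray("top",ua),ray("side",ub)
    s=np.linalg.lstsq(np.c_[d1,-d2],o2-o1,rcond=None)[0]
    a,b=o1+s[0]*d1,o2+s[1]*d2
    return (a+b)/2,np.linalg.norm(a-b)
def brass(img):
    h=cv2.cvtColor(img,cv2.COLOR_BGR2HSV)
    m=cv2.inRange(h,(8,120,60),(28,255,255))
    cs=[c for c in cv2.findContours(m,cv2.RETR_EXTERNAL,cv2.CHAIN_APPROX_NONE)[0] if cv2.contourArea(c)>250]
    return m,sorted(cs,key=lambda c:c[:,0,0].mean())
E
python3 - <<'E'
from h import *
t=get_image("top");s=get_image("side")
for n,i in(("top",t),("side",s)):
    m,cs=brass(i)
    for c in cs:
        print(n,cv2.contourArea(c),cv2.boundingRect(c))
        if n=="top":
            w=np.array([onz(n,p,.052) for p in c[:,0]],np.float32)
            print(cv2.minAreaRect(w))
r=cv2.resize(t[145:272,215:400],None,fx=4.3,fy=4.3,interpolation=cv2.INTER_CUBIC);cv2.imwrite("pics/c1.png",cv2.convertScaleAbs(r,alpha=1.4))
r=cv2.resize(s[160:290,215:405],None,fx=4.2,fy=4.2,interpolation=cv2.INTER_CUBIC);cv2.imwrite("pics/c2.png",cv2.convertScaleAbs(r,alpha=1.3))
E
```

```text
top 3487.0 (0, 178, 43, 196)
((0.301482230424881, 0.8603164553642273), (0.5509704947471619, 0.12145364284515381), 5.242377281188965)
top 277.5 (0, 67, 53, 7)
((0.898470938205719, 0.8982474207878113), (0.01880677044391632, 0.15675707161426544), 0.09669668972492218)
top 786.0 (259, 201, 31, 31)
((0.46244126558303833, 0.14848893880844116), (0.08622145652770996, 0.08566991984844208), 0.18554428219795227)
top 761.5 (303, 206, 34, 36)
((0.44016847014427185, 0.019992005079984665), (0.08431845158338547, 0.08973398804664612), 72.9809341430664)
top 798.5 (347, 208, 35, 34)
((0.4382728338241577, -0.10983026027679443), (0.0871226042509079, 0.0860191360116005), 13.216885566711426)
side 421.0 (0, 378, 38, 22)
side 862.5 (273, 220, 40, 33)
side 1452.5 (311, 185, 64, 49)
```

View pics/c1.png

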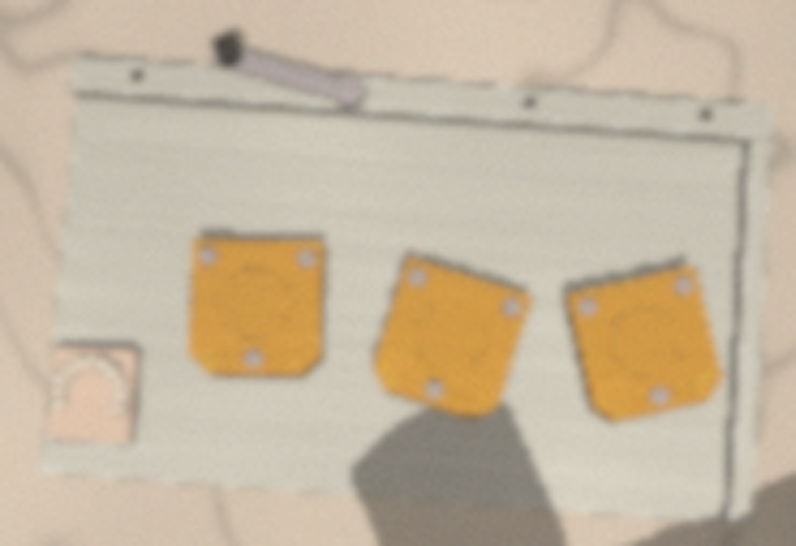

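View pics/c2.png

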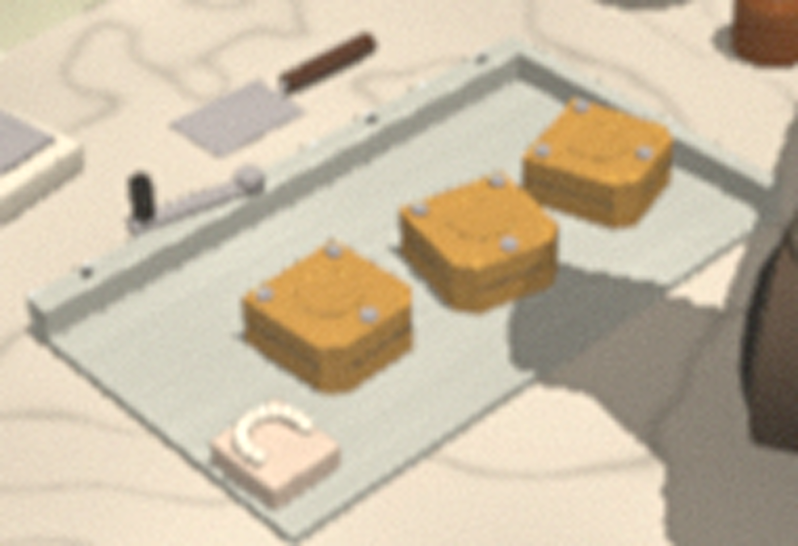

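The crops confirm the three brass flasks. In c1 the back rail's inner edge runs (78,93)–(748,138) and the end rail edge (748,138)–(728,515). The knob top is at (230,45), and the bolts are visible in both views. Next I'll get the tray frame and the heights.

Run:
```python
from h import *
A=lambda u,v:((u+.5)/4.3-.5+215,(v+.5)/4.3-.5+145)
B=lambda u,v:((u+.5)/4.2-.5+215,(v+.5)/4.2-.5+160)
for n,a,b in[("f1 bolt",(207,257),(263,294)),("f1 bolt r",(306,259),(333,250)),("f1 bolt f",(253,358),(369,314)),("f2 bl",(417,277),(419,210)),("f2 bf",(434,390),(508,243)),("f3 bl",(588,307),(541,152)),("f3 bf",(659,396),(645,153)),("corner",(746,138),(517,56)),("leftcorner inner",(78,93),(48,318)),("hole",(530,102),(371,119)),("hole",(138,75),(86,271)),("knob",(230,42),(142,182)),("model",(96,350),(277,405))]:
    p,e=tri(A(*a),B(*b));print(n,np.round(p*1000,0),round(e*1000,1))
P=[onz("top",A(*p),.036) for p in((78,91),(746,137))]; d=P[0]-P[1]
yaw=np.arctan2(-d[0],d[1]);print("rail",P,"yaw",yaw)
E_=[onz("top",A(*p),.036) for p in((748,140),(729,515))];e=E_[0]-E_[1];print("end",E_,np.arctan2(e[1],e[0]))
R=np.array([[np.cos(yaw),-np.sin(yaw)],[np.sin(yaw),np.cos(yaw)]])
org=P[1]-R@[.125,-.180];print("tray",org,yaw)
m,cs=brass(get_image("top"))
for c in cs[2:]:
    w=np.array([onz("top",p,.052) for p in c[:,0]],np.float32);M=cv2.minAreaRect(w)
    print("flask world",M[0],"tray",(np.array(M[0])-org)@R)
print("targets",[(org+R@np.array(q)) .round(3) for q in((.08,-.136),(.08,-.048),(.08,.04),(.137,.0935))])
k=tri(A(230,42),B(142,182))[0];print("knob tray",(k[:2]-org)@R)
for n,uv in(("f1",[(200,240),(325,240),(192,350),(323,352)]),("f2",[(408,258),(530,292)]),("f3",[(569,291),(692,265)])):
    q=[(onz("top",A(*p),.052)-org)@R for p in uv]; v=q[0]-q[1]; print(n,np.round(q,3).tolist(),"ang",np.arctan2(-v[0],v[1]))
```

```text
f1 bolt [495. 181.  54.] 0.1
f1 bolt r [494. 115.  54.] 0.3
f1 bolt f [427. 149.  54.] 1.7
f2 bl [482.  41.  52.] 1.3
f2 bf [407.  29.  55.] 0.6
f3 bl [463. -73.  52.] 0.3
f3 bf [ 403. -120.   54.] 2.4
corner [ 581. -183.   33.] 0.3
leftcorner inner [613. 276.  27.] 1.3
hole [604. -36.  36.] 1.1
hole [623. 233.  37.] 0.3
knob [637. 166.  71.] 2.1
model [426. 249.  43.] 20.0
rail [array([0.6116017 , 0.27368925]), array([ 0.58101607, -0.18227737])] yaw -0.06697831956095567
end [array([ 0.57894751, -0.18360196]), array([ 0.32612673, -0.166639  ])] -0.06699437995163336
tray [0.46834343 0.00568506] -0.06697831956095567
flask world (0.46244069933891296, 0.14851151406764984) tray [-0.01544862  0.14211115]
flask world (0.4403032660484314, 0.020120948553085327) tray [-0.02894346  0.01252684]
flask world (0.4381762444972992, -0.10985357314348221) tray [-0.02236675 -0.11729861]
targets [array([ 0.539, -0.135]), array([ 0.545, -0.048]), array([0.551, 0.04 ]), array([0.611, 0.09 ])]
knob tray [0.15774694 0.1710253 ]
f1 [[0.027, 0.183], [0.032, 0.099], [-0.047, 0.182], [-0.042, 0.095]] ang 0.07020990360088446
f2 [[0.024, 0.043], [0.007, -0.039]] ang -0.2032206583705111
f3 [[0.01, -0.065], [0.033, -0.146]] ang 0.27932500768493224
```

Emit:
jog_arm([
  {"dx": 1.53,"dy": 3.75,"dz": -1.0,"wz": -0.0484},
  {"dx": 1.53,"dy": 3.75,"dz": -1.0,"wz": -0.0484},
  {"dx": 1.53,"dy": 3.75,"dz": -1.0,"wz": -0.0484},
  {"dx": 1.53,"dy": 3.75,"dz": -1.0,"wz": -0.0484},
  {"dx": 1.53,"dy": 3.75,"dz": -1.0,"wz": -0.0484},
  {"dx": 1.53,"dy": 3.75,"dz": -1.0,"wz": -0.0484},
  {"dx": 1.53,"dy": 3.75,"dz": -1.0,"wz": -0.0484},
  {"dx": 1.53,"dy": 3.75,"dz": -1.0,"wz": -0.0484},
  {"dx": 1.53,"dy": 3.75,"dz": -1.0,"wz": -0.0484},
  {"dx": 1.53,"dy": 3.75,"dz": -1.0,"wz": -0.0484},
  {"dx": 0},
], hand=-0.3)

```text
schema error: expected keys dx, dy, dz, wx, wy, wz
```

Emit:
jog_arm([
  {"dx": 1.53,"dy": 3.75,"dz": -1.0,"wx": 0,"wy": 0,"wz": -0.0484},
  {"dx": 1.53,"dy": 3.75,"dz": -1.0,"wx": 0,"wy": 0,"wz": -0.0484},
  {"dx": 1.53,"dy": 3.75,"dz": -1.0,"wx": 0,"wy": 0,"wz": -0.0484},
  {"dx": 1.53,"dy": 3.75,"dz": -1.0,"wx": 0,"wy": 0,"wz": -0.0484},
  {"dx": 1.53,"dy": 3.75,"dz": -1.0,"wx": 0,"wy": 0,"wz": -0.0484},
  {"dx": 1.53,"dy": 3.75,"dz": -1.0,"wx": 0,"wy": 0,"wz": -0.0484},
  {"dx": 1.53,"dy": 3.75,"dz": -1.0,"wx": 0,"wy": 0,"wz": -0.0484},
  {"dx": 1.53,"dy": 3.75,"dz": -1.0,"wx": 0,"wy": 0,"wz": -0.0484},
  {"dx": 1.53,"dy": 3.75,"dz": -1.0,"wx": 0,"wy": 0,"wz": -0.0484},
  {"dx": 1.53,"dy": 3.75,"dz": -1.0,"wx": 0,"wy": 0,"wz": -0.0484},
  {"dx": 0,"dy": 0,"dz": 0,"wx": 0,"wy": 0,"wz": 0},
], hand=-0.3)

```text
time: 1.62
eef_pos: [0.3656, -0.103, 0.1306]
tool_rot: [-3.141, 0.001, -0.063]
wrist_force: [-0.2, -0.1, -0.5]
grip_width: 0.0297
grip_force: 0.0
```

Emit:
jog_arm([
  {"dx": 0,"dy": -0.1,"dz": -2.8,"wx": 0,"wy": 0,"wz": -0.004},
  {"dx": 0,"dy": 0,"dz": -2.8,"wx": 0,"wy": 0,"wz": 0},
  {"dx": 0,"dy": 0,"dz": -2.8,"wx": 0,"wy": 0,"wz": 0},
  {"dx": 0,"dy": 0,"dz": -2.8,"wx": 0,"wy": 0,"wz": 0},
  {"dx": 0,"dy": 0,"dz": 0,"wx": 0,"wy": 0,"wz": 0},
])

```text
time: 2.25
eef_pos: [0.3637, -0.1062, 0.018]
tool_rot: [-3.141, 0.004, -0.072]
wrist_force: [-0.4, -0.6, 0.9]
grip_width: 0.0299
grip_force: 0.0
```

Run:
```python
from h import *
print(status.sense()["eef_pos"],status.sense()["wrist_force"])
s=get_image("side");r=cv2.resize(s[140:290,255:455],None,fx=4,fy=4,interpolation=cv2.INTER_CUBIC);cv2.imwrite("pics/c3.png",r)
```

```text
[ 0.36367644 -0.10623774  0.01797584] [-0.38020843 -0.58439528  0.90239605]
```

View pics/c3.png

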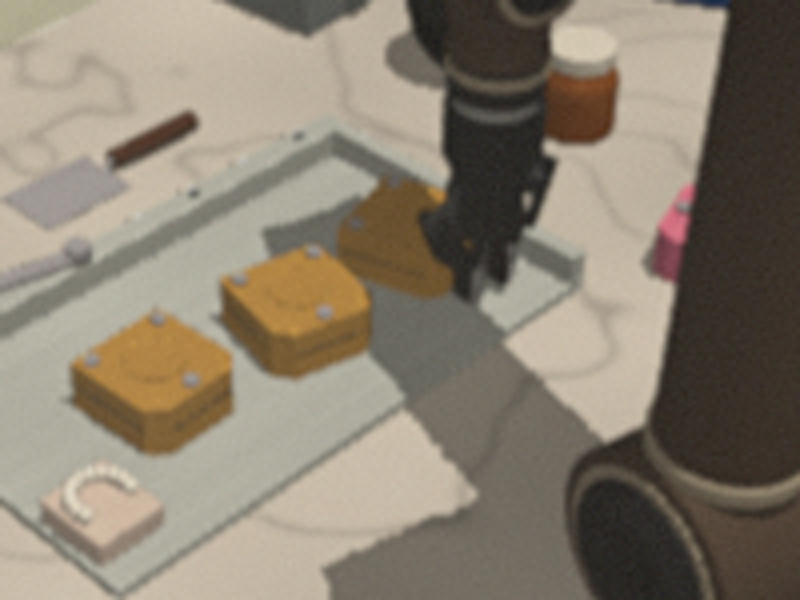

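The fingers stand at (470,280) in the crop, just in front of f3 and clear of the board. Starting the push along tray +x.

Emit:
jog_arm([
  {"dx": 0.8,"dy": -0.053,"dz": 0,"wx": 0,"wy": 0,"wz": 0},
  {"dx": 0.8,"dy": -0.053,"dz": 0,"wx": 0,"wy": 0,"wz": 0},
  {"dx": 0.8,"dy": -0.053,"dz": 0,"wx": 0,"wy": 0,"wz": 0},
  {"dx": 0.8,"dy": -0.053,"dz": 0,"wx": 0,"wy": 0,"wz": 0},
  {"dx": 0.8,"dy": -0.053,"dz": 0,"wx": 0,"wy": 0,"wz": 0},
  {"dx": 0.8,"dy": -0.053,"dz": 0,"wx": 0,"wy": 0,"wz": 0},
])

```text
time: 3.05
eef_pos: [0.414, -0.1091, 0.0192]
tool_rot: [-3.141, 0.0, -0.071]
wrist_force: [-3.5, 1.1, 1.9]
grip_width: 0.0299
grip_force: 1.7
```

Emit:
jog_arm([
  {"dx": 0.8,"dy": -0.053,"dz": 0,"wx": 0,"wy": 0,"wz": 0},
  {"dx": 0.8,"dy": -0.053,"dz": 0,"wx": 0,"wy": 0,"wz": 0},
  {"dx": 0.8,"dy": -0.053,"dz": 0,"wx": 0,"wy": 0,"wz": 0},
  {"dx": 0.8,"dy": -0.053,"dz": 0,"wx": 0,"wy": 0,"wz": 0},
  {"dx": 0.8,"dy": -0.053,"dz": 0,"wx": 0,"wy": 0,"wz": 0},
  {"dx": 0.8,"dy": -0.053,"dz": 0,"wx": 0,"wy": 0,"wz": 0},
])

```text
time: 3.8
eef_pos: [0.4621, -0.1125, 0.0193]
tool_rot: [3.142, -0.0, -0.071]
wrist_force: [-3.4, 0.5, 1.0]
grip_width: 0.03
grip_force: 1.5
```

```bash
cat > st.py <<'E'
from h import *
yaw=-.067;R=np.array([[np.cos(yaw),-np.sin(yaw)],[np.sin(yaw),np.cos(yaw)]]);org=np.array([.4683,.0057])
s=status.sense();print("t",s["time"],"tcp tray",((s["eef_pos"][:2]-org)@R).round(4),s["eef_pos"][2],"yaw",s["tool_rot"][2],"F",s["wrist_force"].round(1))
m,cs=brass(get_image("top"))
for c in cs:
    w=np.array([onz("top",p,.052) for p in c[:,0]],np.float32);M=cv2.minAreaRect((w-org)@R)
    if abs(M[0][0])<.2 and abs(M[0][1])<.3: print("flask tray",np.round(M[0],4),np.round(M[1],3),round(M[2],1))
E
python3 st.py
```

```text
t 3.8 tcp tray [ 0.0017 -0.1184] 0.019250115140684157 yaw -0.07132229428704462 F [-3.4  0.5  1. ]Traceback (most recent call last):
  File "st.py", line 6, in <module>
    w=np.array([onz("top",p,.052) for p in c[:,0]],np.float32);M=cv2.minAreaRect((w-org)@R)
                                                                 ~~~~~~~~~~~~~~~^^^^^^^^^^^
cv2.error: OpenCV(4.12.0) /io/opencv/modules/imgproc/src/convhull.cpp:143: error: (-215:Assertion failed) total >= 0 && (depth == CV_32F || depth == CV_32S) in function 'convexHull'
```

Emit:
jog_arm([
  {"dx": 0.4,"dy": -0.027,"dz": 0,"wx": 0,"wy": 0,"wz": 0},
  {"dx": 0.4,"dy": -0.027,"dz": 0,"wx": 0,"wy": 0,"wz": 0},
  {"dx": 0.4,"dy": -0.027,"dz": 0,"wx": 0,"wy": 0,"wz": 0},
  {"dx": 0.4,"dy": -0.027,"dz": 0,"wx": 0,"wy": 0,"wz": 0},
])

```text
time: 4.35
eef_pos: [0.4777, -0.1135, 0.0193]
tool_rot: [-3.142, -0.0, -0.071]
wrist_force: [-4.2, 0.2, 1.7]
grip_width: 0.0303
grip_force: 1.7
```

Emit:
jog_arm([
  {"dx": 0.2,"dy": -0.013,"dz": 0,"wx": 0,"wy": 0,"wz": 0},
])

```text
time: 4.47
eef_pos: [0.4798, -0.1136, 0.0193]
tool_rot: [-3.142, -0.0, -0.071]
wrist_force: [-3.6, 0.3, 2.3]
grip_width: 0.0298
grip_force: 1.9
```

Emit:
jog_arm([
  {"dx": 0.15,"dy": -0.01,"dz": 0,"wx": 0,"wy": 0,"wz": 0},
])

```text
time: 4.6
eef_pos: [0.481, -0.1137, 0.0193]
tool_rot: [-3.142, 0.0, -0.071]
wrist_force: [-2.6, -1.0, 1.7]
grip_width: 0.0299
grip_force: 1.8
```

```bash
sed -i 's/((w-org)@R)/(((w-org)@R).astype(np.float32))/' st.py; python3 st.py
```

```text
t 4.6 tcp tray [ 0.0207 -0.1183] 0.019306217868822306 yaw -0.07119967030844965 F [-2.6 -1.   1.7]
flask tray [-0.0154  0.1421] [0.086 0.086] 4.0
flask tray [-0.0282  0.0125] [0.084 0.089] 75.8
```

Emit:
jog_arm([
  {"dx": 0.15,"dy": -0.01,"dz": 0,"wx": 0,"wy": 0,"wz": 0},
  {"dx": 0.1,"dy": -0.007,"dz": 0,"wx": 0,"wy": 0,"wz": 0},
])

```text
time: 4.9
eef_pos: [0.4836, -0.1139, 0.0193]
tool_rot: [-3.142, 0.0, -0.071]
wrist_force: [-2.9, 0.2, 1.9]
grip_width: 0.0299
grip_force: 1.7
```

Emit:
jog_arm([
  {"dx": 0.1,"dy": -0.007,"dz": 0,"wx": 0,"wy": 0,"wz": 0},
])

```text
time: 5.03
eef_pos: [0.4844, -0.1139, 0.0193]
tool_rot: [3.142, 0.0, -0.071]
wrist_force: [-7.0, 0.5, 3.8]
grip_width: 0.0298
grip_force: 3.3
```

Emit:
jog_arm([
  {"dx": 0.1,"dy": -0.007,"dz": 0,"wx": 0,"wy": 0,"wz": 0},
])

```text
time: 5.15
eef_pos: [0.4844, -0.114, 0.0193]
tool_rot: [3.141, 0.002, -0.071]
wrist_force: [-10.6, 0.2, 8.4]
grip_width: 0.0299
grip_force: 5.0
```

Stop felt at TCP tray x ≈ 0.024, as expected. On to f2.

Emit:
jog_arm([
  {"dx": -0.6,"dy": 0.04,"dz": 0,"wx": 0,"wy": 0,"wz": 0.004},
  {"dx": -3.0,"dy": 0.2,"dz": 0,"wx": 0,"wy": 0,"wz": 0},
  {"dx": -3.0,"dy": 0.2,"dz": 0,"wx": 0,"wy": 0,"wz": 0},
  {"dx": -3.0,"dy": 0.2,"dz": 0,"wx": 0,"wy": 0,"wz": 0},
  {"dx": -3.0,"dy": 0.2,"dz": 0,"wx": 0,"wy": 0,"wz": 0},
  {"dx": 0.175,"dy": 2.61,"dz": 0,"wx": 0,"wy": 0,"wz": 0},
  {"dx": 0.175,"dy": 2.61,"dz": 0,"wx": 0,"wy": 0,"wz": 0},
  {"dx": 0.175,"dy": 2.61,"dz": 0,"wx": 0,"wy": 0,"wz": 0},
  {"dx": 0.175,"dy": 2.61,"dz": 0,"wx": 0,"wy": 0,"wz": 0},
  {"dx": 0.175,"dy": 2.61,"dz": 0,"wx": 0,"wy": 0,"wz": 0},
  {"dx": 0,"dy": 0,"dz": 0,"wx": 0,"wy": 0,"wz": 0},
])

```text
time: 6.52
eef_pos: [0.3672, -0.0062, 0.0193]
tool_rot: [-3.117, -0.0, -0.035]
wrist_force: [-0.1, -0.7, 0.4]
grip_width: 0.0299
grip_force: 0.0
```

```bash
python3 st.py
```

```text
t 6.525 tcp tray [-0.1001 -0.0186] 0.019333052199641498 yaw -0.03472198529716186 F [-0.1 -0.7  0.4]
flask tray [-0.0154  0.1421] [0.086 0.086] 4.0
flask tray [-0.0168  0.022 ] [0.06  0.099] 32.2
flask tray [ 0.0777 -0.1315] [0.088 0.09 ] 89.7
```

Emit:
jog_arm([
  {"dx": 0,"dy": 0,"dz": 0,"wx": 0,"wy": 0,"wz": 0},
])

```text
time: 6.7
eef_pos: [0.3669, -0.0066, 0.0193]
tool_rot: [-3.118, 0.0, -0.036]
wrist_force: [-0.1, -0.8, -0.2]
grip_width: 0.0301
grip_force: 0.0
```

```bash
python3 -c "
from plant import *
print(status.sense()['qpos'],status.sense()['dq'],status.sense()['eef_pos'])"
```

```text
[-0.0372779  -0.07571214 -0.72758919  0.91912468  0.02403898  3.14037468] [ 0.00018458  0.00119415 -0.0001046  -0.00224465  0.00036302  0.00044933] [ 0.36694519 -0.00657752  0.01926623]
```

Joint 6 reached its limit. I'll lift, make a half turn the other way (an equivalent gripper pose) and come back down.

Emit:
jog_arm([
  {"dx": 0,"dy": 0,"dz": 3,"wx": 0,"wy": 0,"wz": 0.02},
  {"dx": 0,"dy": 0,"dz": 3,"wx": -0.023,"wy": 0,"wz": 0.183},
  {"dx": 0,"dy": 0.4,"dz": 0,"wx": 0,"wy": 0,"wz": 0.183},
  {"dx": 0,"dy": 0.4,"dz": 0,"wx": 0,"wy": 0,"wz": 0.183},
  {"dx": 0,"dy": 0.4,"dz": 0,"wx": 0,"wy": 0,"wz": 0.183},
  {"dx": 0,"dy": 0.4,"dz": 0,"wx": 0,"wy": 0,"wz": 0.183},
  {"dx": 0,"dy": 0.4,"dz": 0,"wx": 0,"wy": 0,"wz": 0.183},
  {"dx": 0,"dy": 0.4,"dz": 0,"wx": 0,"wy": 0,"wz": 0.183},
  {"dx": 0.2,"dy": 0.4,"dz": 0,"wx": 0,"wy": 0,"wz": 0.183},
  {"dx": 0,"dy": 0.35,"dz": 0,"wx": 0,"wy": 0,"wz": 0.183},
  {"dx": 0,"dy": 0,"dz": 0,"wx": 0,"wy": 0,"wz": 0.183},
  {"dx": 0,"dy": 0,"dz": 0,"wx": 0,"wy": 0,"wz": 0.183},
  {"dx": 0,"dy": 0,"dz": 0,"wx": 0,"wy": 0,"wz": 0.183},
  {"dx": 0,"dy": 0,"dz": 0,"wx": 0,"wy": 0,"wz": 0.183},
  {"dx": 0,"dy": 0,"dz": 0,"wx": 0,"wy": 0,"wz": 0.183},
  {"dx": 0,"dy": 0,"dz": 0,"wx": 0,"wy": 0,"wz": 0.183},
  {"dx": 0,"dy": 0,"dz": 0,"wx": 0,"wy": 0,"wz": 0.183},
  {"dx": 0,"dy": 0,"dz": 0,"wx": 0,"wy": 0,"wz": 0.162},
  {"dx": 0,"dy": 0,"dz": 0,"wx": 0,"wy": 0,"wz": 0},
])

```text
time: 9.07
eef_pos: [0.3689, 0.025, 0.0792]
tool_rot: [-3.14, 0.002, 3.072]
wrist_force: [0.5, 0.4, -0.3]
grip_width: 0.0299
grip_force: 0.0
```

```bash
python3 st.py
```

```text
t 9.075 tcp tray [-0.1005  0.0126] 0.07924463911343477 yaw 3.0723410994374647 F [ 0.5  0.4 -0.3]
flask tray [-0.0153  0.1406] [0.086 0.089] 4.0
flask tray [ 0.0777 -0.1315] [0.088 0.09 ] 89.7
```

Emit:
jog_arm([
  {"dx": 0,"dy": 0,"dz": -3,"wx": 0,"wy": 0,"wz": 0},
  {"dx": 0,"dy": 0,"dz": -3,"wx": 0,"wy": 0,"wz": 0},
  {"dx": 0,"dy": 0,"dz": 0,"wx": 0,"wy": 0,"wz": 0},
  {"dx": 0.8,"dy": -0.053,"dz": 0,"wx": 0,"wy": 0,"wz": 0},
  {"dx": 0.8,"dy": -0.053,"dz": 0,"wx": 0,"wy": 0,"wz": 0},
  {"dx": 0.8,"dy": -0.053,"dz": 0,"wx": 0,"wy": 0,"wz": 0},
  {"dx": 0.8,"dy": -0.053,"dz": 0,"wx": 0,"wy": 0,"wz": 0},
  {"dx": 0.8,"dy": -0.053,"dz": 0,"wx": 0,"wy": 0,"wz": 0},
  {"dx": 0.8,"dy": -0.053,"dz": 0,"wx": 0,"wy": 0,"wz": 0},
  {"dx": 0.8,"dy": -0.053,"dz": 0,"wx": 0,"wy": 0,"wz": 0},
])

```text
time: 10.38
eef_pos: [0.4253, 0.0218, 0.0192]
tool_rot: [-3.141, 0.002, 3.075]
wrist_force: [-5.0, -0.3, 3.2]
grip_width: 0.0299
grip_force: 2.5
```

Emit:
jog_arm([
  {"dx": 0.8,"dy": -0.053,"dz": 0,"wx": 0,"wy": 0,"wz": 0},
  {"dx": 0.8,"dy": -0.053,"dz": 0,"wx": 0,"wy": 0,"wz": 0},
  {"dx": 0.8,"dy": -0.053,"dz": 0,"wx": 0,"wy": 0,"wz": 0},
  {"dx": 0.8,"dy": -0.053,"dz": 0,"wx": 0,"wy": 0,"wz": 0},
  {"dx": 0.8,"dy": -0.053,"dz": 0,"wx": 0,"wy": 0,"wz": 0},
  {"dx": 0.8,"dy": -0.053,"dz": 0,"wx": 0,"wy": 0,"wz": 0},
])

```text
time: 11.12
eef_pos: [0.4735, 0.0185, 0.0193]
tool_rot: [-3.14, 0.002, 3.075]
wrist_force: [-5.1, 0.0, 2.0]
grip_width: 0.03
grip_force: 2.0
```

Emit:
jog_arm([
  {"dx": 0.4,"dy": -0.027,"dz": 0,"wx": 0,"wy": 0,"wz": 0},
  {"dx": 0.4,"dy": -0.027,"dz": 0,"wx": 0,"wy": 0,"wz": 0},
  {"dx": 0.3,"dy": -0.02,"dz": 0,"wx": 0,"wy": 0,"wz": 0},
  {"dx": 0.3,"dy": -0.02,"dz": 0,"wx": 0,"wy": 0,"wz": 0},
])

```text
time: 11.62
eef_pos: [0.487, 0.0175, 0.0193]
tool_rot: [-3.14, 0.002, 3.075]
wrist_force: [-3.8, 0.6, 1.5]
grip_width: 0.0298
grip_force: 2.0
```

Emit:
jog_arm([
  {"dx": 0.2,"dy": -0.013,"dz": 0,"wx": 0,"wy": 0,"wz": 0},
  {"dx": 0.2,"dy": -0.013,"dz": 0,"wx": 0,"wy": 0,"wz": 0},
  {"dx": 0.1,"dy": -0.007,"dz": 0,"wx": 0,"wy": 0,"wz": 0},
])

```text
time: 12.0
eef_pos: [0.492, 0.0172, 0.0193]
tool_rot: [-3.14, 0.002, 3.075]
wrist_force: [-3.5, 0.4, -0.0]
grip_width: 0.03
grip_force: 2.0
```

Emit:
jog_arm([
  {"dx": 0.1,"dy": -0.007,"dz": 0,"wx": 0,"wy": 0,"wz": 0},
])

```text
time: 12.12
eef_pos: [0.4929, 0.0171, 0.0193]
tool_rot: [-3.14, 0.002, 3.075]
wrist_force: [-3.1, 0.6, 1.3]
grip_width: 0.0297
grip_force: 1.9
```

Emit:
jog_arm([
  {"dx": 0.1,"dy": -0.007,"dz": 0,"wx": 0,"wy": 0,"wz": 0},
])

```text
time: 12.25
eef_pos: [0.4934, 0.0171, 0.0193]
tool_rot: [-3.14, 0.001, 3.075]
wrist_force: [-7.3, 1.5, 4.9]
grip_width: 0.0301
grip_force: 4.0
```

Emit:
jog_arm([
  {"dx": 0.1,"dy": -0.007,"dz": 0,"wx": 0,"wy": 0,"wz": 0},
  {"dx": -0.6,"dy": 0.04,"dz": 0,"wx": 0,"wy": 0,"wz": 0},
  {"dx": -2.75,"dy": 0.183,"dz": 0,"wx": 0,"wy": 0,"wz": 0},
  {"dx": -2.75,"dy": 0.183,"dz": 0,"wx": 0,"wy": 0,"wz": 0},
  {"dx": -2.75,"dy": 0.183,"dz": 0,"wx": 0,"wy": 0,"wz": 0},
  {"dx": -2.75,"dy": 0.183,"dz": 0,"wx": 0,"wy": 0,"wz": 0},
  {"dx": 0.17,"dy": 2.55,"dz": 0,"wx": 0,"wy": 0,"wz": 0},
  {"dx": 0.17,"dy": 2.55,"dz": 0,"wx": 0,"wy": 0,"wz": 0},
  {"dx": 0.17,"dy": 2.55,"dz": 0,"wx": 0,"wy": 0,"wz": 0},
  {"dx": 0.17,"dy": 2.55,"dz": 0,"wx": 0,"wy": 0,"wz": 0},
  {"dx": 0.17,"dy": 2.55,"dz": 0,"wx": 0,"wy": 0,"wz": 0},
  {"dx": 0,"dy": 0,"dz": 0,"wx": 0,"wy": 0,"wz": 0},
])

```text
time: 13.75
eef_pos: [0.3886, 0.1536, 0.0197]
tool_rot: [-3.141, 0.004, 3.077]
wrist_force: [-0.5, -0.6, 0.6]
grip_width: 0.0299
grip_force: 0.0
```

```bash
python3 st.py
```

```text
t 13.75 tcp tray [-0.0894  0.1423] 0.01972180424379092 yaw 3.077328413871188 F [-0.5 -0.6  0.6]
flask tray [-0.0039  0.121 ] [0.1   0.047] 36.6
flask tray [0.0781 0.0226] [0.089 0.084] 0.2
flask tray [ 0.0779 -0.1315] [0.088 0.089] 89.7
```

Emit:
jog_arm([
  {"dx": 0.8,"dy": -0.053,"dz": 0,"wx": 0,"wy": 0,"wz": 0},
  {"dx": 0.8,"dy": -0.053,"dz": 0,"wx": 0,"wy": 0,"wz": 0},
  {"dx": 0.8,"dy": -0.053,"dz": 0,"wx": 0,"wy": 0,"wz": 0},
  {"dx": 0.8,"dy": -0.053,"dz": 0,"wx": 0,"wy": 0,"wz": 0},
  {"dx": 0.8,"dy": -0.053,"dz": 0,"wx": 0,"wy": 0,"wz": 0},
  {"dx": 0.8,"dy": -0.053,"dz": 0,"wx": 0,"wy": 0,"wz": 0},
  {"dx": 0.8,"dy": -0.053,"dz": 0,"wx": 0,"wy": 0,"wz": 0},
])

```text
time: 14.68
eef_pos: [0.4429, 0.148, 0.0191]
tool_rot: [-3.14, -0.0, 3.074]
wrist_force: [-5.9, -0.4, 4.3]
grip_width: 0.0298
grip_force: 2.8
```

Emit:
jog_arm([
  {"dx": 0.8,"dy": -0.053,"dz": 0,"wx": 0,"wy": 0,"wz": 0},
  {"dx": 0.8,"dy": -0.053,"dz": 0,"wx": 0,"wy": 0,"wz": 0},
  {"dx": 0.8,"dy": -0.053,"dz": 0,"wx": 0,"wy": 0,"wz": 0},
  {"dx": 0.8,"dy": -0.053,"dz": 0,"wx": 0,"wy": 0,"wz": 0},
  {"dx": 0.8,"dy": -0.053,"dz": 0,"wx": 0,"wy": 0,"wz": 0},
  {"dx": 0.4,"dy": -0.027,"dz": 0,"wx": 0,"wy": 0,"wz": 0},
  {"dx": 0.4,"dy": -0.027,"dz": 0,"wx": 0,"wy": 0,"wz": 0},
  {"dx": 0.4,"dy": -0.027,"dz": 0,"wx": 0,"wy": 0,"wz": 0},
])

```text
time: 15.68
eef_pos: [0.4949, 0.1447, 0.019]
tool_rot: [-3.14, 0.0, 3.074]
wrist_force: [-4.7, -0.6, 3.9]
grip_width: 0.0297
grip_force: 2.5
```

Emit:
jog_arm([
  {"dx": 0.2,"dy": -0.013,"dz": 0,"wx": 0,"wy": 0,"wz": 0},
  {"dx": 0.1,"dy": -0.007,"dz": 0,"wx": 0,"wy": 0,"wz": 0},
  {"dx": 0.1,"dy": -0.007,"dz": 0,"wx": 0,"wy": 0,"wz": 0},
])

```text
time: 16.05
eef_pos: [0.4992, 0.1446, 0.019]
tool_rot: [-3.14, 0.001, 3.075]
wrist_force: [-3.3, -0.4, -0.3]
grip_width: 0.0302
grip_force: 1.6
```

Emit:
jog_arm([
  {"dx": 0.1,"dy": -0.007,"dz": 0,"wx": 0,"wy": 0,"wz": 0},
])

```text
time: 16.18
eef_pos: [0.5003, 0.1446, 0.019]
tool_rot: [-3.14, 0.002, 3.075]
wrist_force: [-1.9, -0.1, -1.4]
grip_width: 0.0297
grip_force: 1.3
```

Emit:
jog_arm([
  {"dx": 0.1,"dy": -0.007,"dz": 0,"wx": 0,"wy": 0,"wz": 0},
])

```text
time: 16.3
eef_pos: [0.5015, 0.1446, 0.0191]
tool_rot: [-3.14, 0.002, 3.075]
wrist_force: [-2.7, -0.0, -0.6]
grip_width: 0.0299
grip_force: 1.2
```

Emit:
jog_arm([
  {"dx": 0.1,"dy": -0.007,"dz": 0,"wx": 0,"wy": 0,"wz": 0},
])

```text
time: 16.42
eef_pos: [0.502, 0.1446, 0.0191]
tool_rot: [-3.14, 0.001, 3.075]
wrist_force: [-6.7, 0.7, 1.1]
grip_width: 0.0296
grip_force: 3.1
```

Emit:
jog_arm([
  {"dx": 0.1,"dy": -0.007,"dz": 0,"wx": 0,"wy": 0,"wz": 0},
])

```text
time: 16.55
eef_pos: [0.502, 0.1446, 0.0191]
tool_rot: [-3.141, -0.001, 3.075]
wrist_force: [-10.3, 0.9, 4.0]
grip_width: 0.0299
grip_force: 5.1
```

```bash
python3 st.py
```

```text
t 16.55 tcp tray [0.0243 0.1409] 0.01912695953621432 yaw 3.0750092549766115 F [-10.3   0.9   4. ]
flask tray [0.078  0.0228] [0.089 0.084] 0.2
flask tray [ 0.0777 -0.1315] [0.088 0.09 ] 89.7
```

Emit:
jog_arm([
  {"dx": -0.6,"dy": 0.04,"dz": 0,"wx": 0,"wy": 0,"wz": 0},
  {"dx": -2.5,"dy": 0.167,"dz": 0,"wx": 0,"wy": 0,"wz": 0},
  {"dx": 0,"dy": 0,"dz": 3.5,"wx": 0,"wy": 0,"wz": 0},
  {"dx": 0,"dy": 0,"dz": 3.5,"wx": 0,"wy": 0,"wz": 0},
  {"dx": 1.01,"dy": 0.76,"dz": 0,"wx": 0,"wy": 0,"wz": -0.1746},
  {"dx": 1.01,"dy": 0.76,"dz": 0,"wx": 0,"wy": 0,"wz": -0.1746},
  {"dx": 1.01,"dy": 0.76,"dz": 0,"wx": 0,"wy": 0,"wz": -0.1746},
  {"dx": 1.01,"dy": 0.76,"dz": 0,"wx": 0,"wy": 0,"wz": -0.1746},
  {"dx": 1.01,"dy": 0.76,"dz": 0,"wx": 0,"wy": 0,"wz": -0.1746},
  {"dx": 1.01,"dy": 0.76,"dz": 0,"wx": 0,"wy": 0,"wz": -0.1746},
  {"dx": 1.01,"dy": 0.76,"dz": 0,"wx": 0,"wy": 0,"wz": -0.1746},
  {"dx": 1.01,"dy": 0.76,"dz": 0,"wx": 0,"wy": 0,"wz": -0.1746},
  {"dx": 1.01,"dy": 0.76,"dz": 0,"wx": 0,"wy": 0,"wz": -0.1746},
  {"dx": 0,"dy": 0,"dz": 0,"wx": 0,"wy": 0,"wz": 0},
])

```text
time: 18.35
eef_pos: [0.5645, 0.2155, 0.0897]
tool_rot: [3.141, 0.001, 1.506]
wrist_force: [-0.6, 0.5, 0.4]
grip_width: 0.0298
grip_force: 0.0
```

```bash
python3 st.py
python3 - <<'E'
from h import *
t=get_image("top");r=cv2.resize(t[115:272,215:400],None,fx=3.7,fy=3.7,interpolation=cv2.INTER_CUBIC);cv2.imwrite("pics/c4.png",cv2.convertScaleAbs(r,alpha=1.4))
E
```

```text
t 18.35 tcp tray [0.082  0.2158] 0.08965338222026889 yaw 1.505615329581294 F [-0.6  0.5  0.4]
flask tray [0.0785 0.1405] [0.089 0.086] 0.4
flask tray [0.078  0.0227] [0.089 0.084] 0.2
flask tray [ 0.0778 -0.1306] [0.09  0.086] 2.9
```

View pics/c4.png

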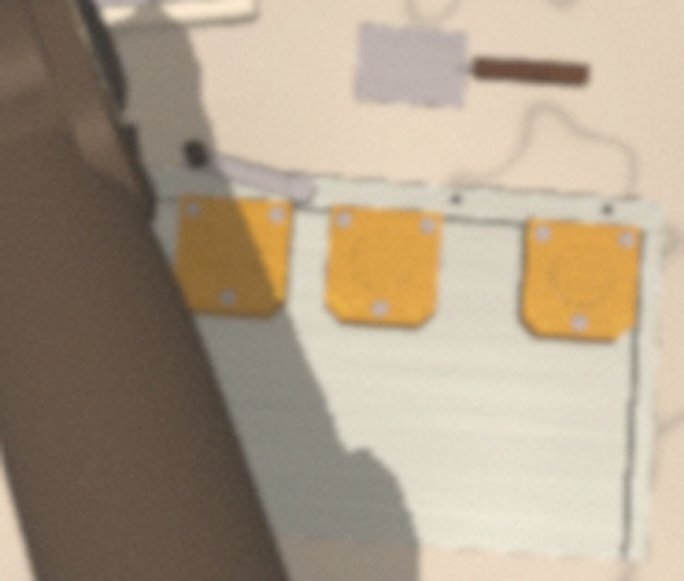

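All three flasks are flush with the back rail, at c4 (235,255), (382,265) and (582,280), and the gripper is clear to the left of f1. I'll lower and push along tray -y.

Emit:
jog_arm([
  {"dx": 0,"dy": 0,"dz": -3.5,"wx": 0,"wy": 0,"wz": 0},
  {"dx": 0,"dy": 0,"dz": -3.5,"wx": 0,"wy": 0,"wz": 0},
  {"dx": 0,"dy": 0,"dz": 0,"wx": 0,"wy": 0,"wz": 0},
])

```text
time: 18.82
eef_pos: [0.5609, 0.2139, 0.017]
tool_rot: [-3.136, 0.004, 1.505]
wrist_force: [-0.1, 0.4, 0.6]
grip_width: 0.0298
grip_force: 0.0
```

Emit:
jog_arm([
  {"dx": -0.053,"dy": -0.8,"dz": 0,"wx": 0,"wy": 0,"wz": 0},
  {"dx": -0.053,"dy": -0.8,"dz": 0,"wx": 0,"wy": 0,"wz": 0},
  {"dx": -0.053,"dy": -0.6,"dz": 0,"wx": 0,"wy": 0,"wz": 0},
  {"dx": -0.04,"dy": -0.6,"dz": 0,"wx": 0,"wy": 0,"wz": 0},
  {"dx": -0.04,"dy": -0.6,"dz": 0,"wx": 0,"wy": 0,"wz": 0},
  {"dx": -0.04,"dy": -0.6,"dz": 0,"wx": 0,"wy": 0,"wz": 0},
])

```text
time: 19.58
eef_pos: [0.5616, 0.1762, 0.021]
tool_rot: [3.14, -0.002, 1.504]
wrist_force: [0.6, 6.5, 4.5]
grip_width: 0.0303
grip_force: 3.1
```

Emit:
jog_arm([
  {"dx": -0.04,"dy": -0.6,"dz": 0,"wx": 0,"wy": 0,"wz": 0},
  {"dx": -0.04,"dy": -0.6,"dz": 0,"wx": 0,"wy": 0,"wz": 0},
  {"dx": -0.04,"dy": -0.6,"dz": 0,"wx": 0,"wy": 0,"wz": 0},
  {"dx": -0.04,"dy": -0.6,"dz": 0,"wx": 0,"wy": 0,"wz": 0},
])

```text
time: 20.08
eef_pos: [0.5601, 0.153, 0.0211]
tool_rot: [3.14, -0.004, 1.505]
wrist_force: [0.1, 8.9, 4.8]
grip_width: 0.0299
grip_force: 4.6
```

```bash
python3 st.py
```

```text
t 20.075 tcp tray [0.0817 0.1531] 0.021052125670101455 yaw 1.5046905890082662 F [0.1 8.9 4.8]
flask tray [0.078  0.0432] [0.151 0.09 ] 90.0
flask tray [ 0.0777 -0.1315] [0.087 0.09 ] 89.6
```

Emit:
jog_arm([
  {"dx": -0.04,"dy": -0.6,"dz": 0,"wx": 0,"wy": 0,"wz": 0},
  {"dx": -0.04,"dy": -0.6,"dz": 0,"wx": 0,"wy": 0,"wz": 0},
  {"dx": -0.04,"dy": -0.6,"dz": 0,"wx": 0,"wy": 0,"wz": 0},
  {"dx": -0.04,"dy": -0.6,"dz": 0,"wx": 0,"wy": 0,"wz": 0},
])

```text
time: 20.62
eef_pos: [0.5584, 0.129, 0.021]
tool_rot: [3.141, -0.003, 1.505]
wrist_force: [-0.2, 9.0, 5.2]
grip_width: 0.0297
grip_force: 4.6
```

Emit:
jog_arm([
  {"dx": -0.04,"dy": -0.6,"dz": 0,"wx": 0,"wy": 0,"wz": 0},
  {"dx": -0.04,"dy": -0.6,"dz": 0,"wx": 0,"wy": 0,"wz": 0},
  {"dx": -0.027,"dy": -0.4,"dz": 0,"wx": 0,"wy": 0,"wz": 0},
])

```text
time: 21.0
eef_pos: [0.5573, 0.1128, 0.021]
tool_rot: [3.14, -0.003, 1.505]
wrist_force: [0.3, 8.9, 4.1]
grip_width: 0.03
grip_force: 4.7
```

```bash
python3 st.py
```

```text
t 21.0 tcp tray [0.0817 0.1129] 0.02098187138588468 yaw 1.504523471969996 F [0.3 8.9 4.1]
flask tray [ 0.0779 -0.0033] [0.09  0.138] 0.6
flask tray [ 0.0777 -0.1315] [0.088 0.09 ] 89.7
```

Remaining travel is about 18 mm. I'll use small steps and feel for the stop.

Emit:
jog_arm([
  {"dx": -0.027,"dy": -0.4,"dz": 0,"wx": 0,"wy": 0,"wz": 0},
  {"dx": -0.027,"dy": -0.4,"dz": 0,"wx": 0,"wy": 0,"wz": 0},
  {"dx": -0.02,"dy": -0.3,"dz": 0,"wx": 0,"wy": 0,"wz": 0},
])

```text
time: 21.42
eef_pos: [0.5566, 0.102, 0.021]
tool_rot: [3.14, -0.003, 1.505]
wrist_force: [-0.3, 9.1, 4.1]
grip_width: 0.03
grip_force: 4.7
```

Emit:
jog_arm([
  {"dx": -0.013,"dy": -0.2,"dz": 0,"wx": 0,"wy": 0,"wz": 0},
  {"dx": -0.013,"dy": -0.2,"dz": 0,"wx": 0,"wy": 0,"wz": 0},
])

```text
time: 21.68
eef_pos: [0.5564, 0.0983, 0.021]
tool_rot: [3.14, -0.004, 1.505]
wrist_force: [-0.5, 12.4, 4.9]
grip_width: 0.0302
grip_force: 5.8
```

Emit:
jog_arm([
  {"dx": -0.007,"dy": -0.1,"dz": 0,"wx": 0,"wy": 0,"wz": 0},
  {"dx": -0.007,"dy": -0.1,"dz": 0,"wx": 0,"wy": 0,"wz": 0},
])

```text
time: 21.92
eef_pos: [0.5563, 0.0967, 0.021]
tool_rot: [3.14, -0.005, 1.505]
wrist_force: [0.7, 12.2, 3.7]
grip_width: 0.0294
grip_force: 5.9
```

Emit:
jog_arm([
  {"dx": -0.007,"dy": -0.1,"dz": 0,"wx": 0,"wy": 0,"wz": 0},
])

```text
time: 22.05
eef_pos: [0.5562, 0.0957, 0.021]
tool_rot: [3.141, -0.005, 1.505]
wrist_force: [0.1, 11.5, 4.7]
grip_width: 0.0294
grip_force: 5.9
```

```bash
python3 st.py
```

```text
t 22.05 tcp tray [0.0816 0.0957] 0.020982014624685023 yaw 1.5050594780309483 F [ 0.1 11.5  4.7]
flask tray [ 0.0781 -0.0674] [0.09 0.22] 0.0
```

Emit:
jog_arm([
  {"dx": -0.007,"dy": -0.1,"dz": 0,"wx": 0,"wy": 0,"wz": 0},
])

```text
time: 22.22
eef_pos: [0.5561, 0.0948, 0.021]
tool_rot: [3.14, -0.005, 1.505]
wrist_force: [-0.5, 12.7, 4.5]
grip_width: 0.03
grip_force: 5.9
```

Emit:
jog_arm([
  {"dx": -0.007,"dy": -0.1,"dz": 0,"wx": 0,"wy": 0,"wz": 0},
])

```text
time: 22.35
eef_pos: [0.556, 0.0937, 0.021]
tool_rot: [3.141, -0.005, 1.505]
wrist_force: [0.4, 11.6, 5.0]
grip_width: 0.0301
grip_force: 5.9
```

Emit:
jog_arm([
  {"dx": -0.007,"dy": -0.1,"dz": 0,"wx": 0,"wy": 0,"wz": 0},
])

```text
time: 22.48
eef_pos: [0.5561, 0.0936, 0.021]
tool_rot: [3.141, -0.007, 1.505]
wrist_force: [0.7, 17.0, 4.1]
grip_width: 0.0299
grip_force: 8.6
```

Emit:
jog_arm([
  {"dx": -0.007,"dy": -0.1,"dz": 0,"wx": 0,"wy": 0,"wz": 0},
  {"dx": 0.04,"dy": 0.6,"dz": 0,"wx": 0,"wy": 0,"wz": 0},
  {"dx": 0.16,"dy": 2.4,"dz": 0,"wx": 0,"wy": 0,"wz": 0},
  {"dx": 0.0,"dy": 0.0,"dz": 4,"wx": 0,"wy": 0,"wz": 0},
  {"dx": -2,"dy": 3,"dz": 4,"wx": 0,"wy": 0,"wz": 0},
  {"dx": -2,"dy": 3,"dz": 2,"wx": 0,"wy": 0,"wz": 0},
  {"dx": -2,"dy": 4,"dz": 0,"wx": 0,"wy": 0,"wz": 0},
  {"dx": 0,"dy": 0,"dz": 0,"wx": 0,"wy": 0,"wz": 0},
])

```text
time: 23.48
eef_pos: [0.4958, 0.2204, 0.1199]
tool_rot: [-3.141, 0.002, 1.507]
wrist_force: [0.1, -0.3, 0.3]
grip_width: 0.0302
grip_force: 0.0
```

```bash
python3 st.py
python3 - <<'E'
from h import *
t=get_image("top");s=get_image("side")
a=cv2.resize(t[140:230,240:400],None,fx=5,fy=5,interpolation=cv2.INTER_CUBIC)[:, :800]
cv2.imwrite("pics/c5.png",cv2.convertScaleAbs(a,alpha=1.4))
g=cv2.cvtColor(t,cv2.COLOR_BGR2GRAY)
m=(g[148:166,258:280]<55).astype(np.uint8)
n,l,st,c=cv2.connectedComponentsWithStats(m);print("top",st[1:].tolist(),(c[1:]+[258,148]).tolist())
b=cv2.resize(s[160:290,215:405],None,fx=4.2,fy=4.2,interpolation=cv2.INTER_CUBIC);cv2.imwrite("pics/c6.png",cv2.convertScaleAbs(b,alpha=1.3))
E
```

```text
t 23.475 tcp tray [0.0131 0.2161] 0.11992875086762717 yaw 1.5068379864098036 F [ 0.1 -0.3  0.3]
flask tray [ 0.0782 -0.0499] [0.259 0.09 ] 89.9
top [[8, 6, 4, 5, 15]] [[267.06666666666666, 156.2]]
```

View pics/c5.png

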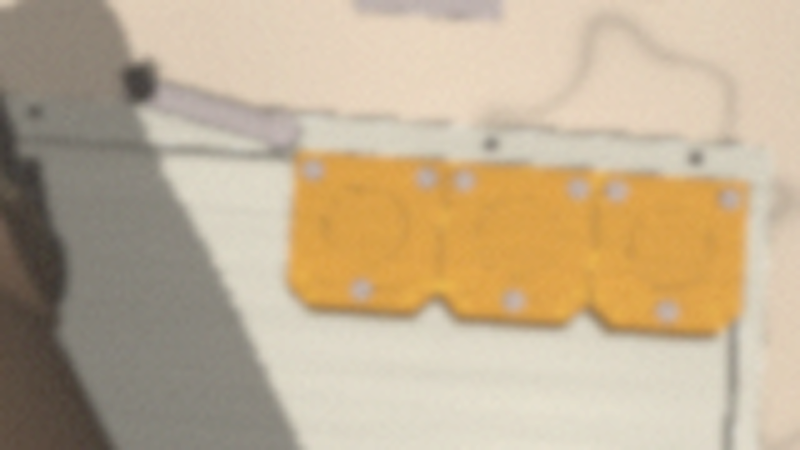

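View pics/c6.png

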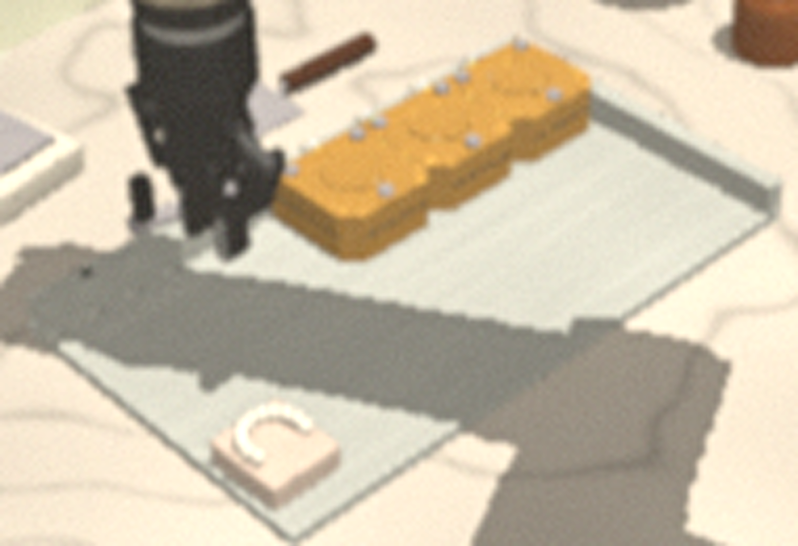

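The row is tight and flush at c5 (365,230)/(515,240)/(670,250), with no visible gaps. The knob is at c5 (140,82). Next come the arc waypoints for the knob.

```bash
python3 - <<'E'
from h import *
yaw=-.067;R=np.array([[np.cos(yaw),-np.sin(yaw)],[np.sin(yaw),np.cos(yaw)]]);org=np.array([.4683,.0057])
piv=np.array([.137,.0935])
for z in(.05,.06,.078):
    k=(onz("top",(267.3,156.2),z)-org)@R-piv;print(z,k+piv,np.hypot(*k),"theta",np.arctan2(k[1],-k[0]))
E
cat > wp.py <<'E'
import sys
from h import *
yaw=-.067;R=np.array([[np.cos(yaw),-np.sin(yaw)],[np.sin(yaw),np.cos(yaw)]]);org=np.array([.4683,.0057]);piv=np.array([.137,.0935])
s=status.sense();p=s["eef_pos"][:2];y=s["tool_rot"][2]
print("now",p,y,s["eef_pos"][2])
for th in map(float,sys.argv[1:]):
    q=org+R@(piv+.085*np.array([-np.cos(th),np.sin(th)]));yy=3.0746-th
    print(th,q.round(4),"d cm",((q-p)*100).round(2),"dwz",round(yy-y,3));p,y=q,yy
E
python3 wp.py 1.85 1.8 1.7 1.6 1.5 1.4 1.3 1.2 1.1 1.0 .9 .8 .7 .6 .5 .4 .3 .2 .1 0
```

```text
0.05 [0.15769681 0.17624812] 0.08529718090157708 theta 1.8158862186261018
0.06 [0.15549055 0.17500866] 0.08357967585382961 theta 1.7938745149666138
0.078 [0.15151928 0.17277764] 0.08059623602967039 theta 1.751933557511376
now [0.49685724 0.21824749] 1.50319692457126 0.119195944568583
1.85 [0.6401 0.1698] d cm [14.32 -4.85] dwz -0.279
1.8 [0.6361 0.1711] d cm [-0.4   0.13] dwz 0.05
1.7 [0.6278 0.1732] d cm [-0.82  0.21] dwz 0.1
1.6 [0.6194 0.1744] d cm [-0.84  0.12] dwz 0.1
1.5 [0.6109 0.1748] d cm [-0.85  0.04] dwz 0.1
1.4 [0.6024 0.1744] d cm [-0.85 -0.05] dwz 0.1
1.3 [0.594  0.1731] d cm [-0.84 -0.13] dwz 0.1
1.2 [0.5858 0.1709] d cm [-0.82 -0.21] dwz 0.1
1.1 [0.5779 0.168 ] d cm [-0.8  -0.29] dwz 0.1
1.0 [0.5702 0.1643] d cm [-0.76 -0.37] dwz 0.1
0.9 [0.563  0.1598] d cm [-0.72 -0.45] dwz 0.1
0.8 [0.5562 0.1546] d cm [-0.67 -0.52] dwz 0.1
0.7 [0.5501 0.1488] d cm [-0.62 -0.58] dwz 0.1
0.6 [0.5445 0.1424] d cm [-0.56 -0.64] dwz 0.1
0.5 [0.5396 0.1355] d cm [-0.49 -0.69] dwz 0.1
0.4 [0.5354 0.1281] d cm [-0.42 -0.74] dwz 0.1
0.3 [0.5319 0.1203] d cm [-0.34 -0.78] dwz 0.1
0.2 [0.5293 0.1122] d cm [-0.26 -0.81] dwz 0.1
0.1 [0.5274 0.1039] d cm [-0.18 -0.83] dwz 0.1
0.0 [0.5264 0.0955] d cm [-0.1  -0.84] dwz 0.1
```

Emit:
jog_arm([
  {"dx": 2.78,"dy": -0.94,"dz": 0,"wx": 0,"wy": 0,"wz": -0.046},
  {"dx": 2.78,"dy": -0.94,"dz": 0,"wx": 0,"wy": 0,"wz": -0.046},
  {"dx": 2.78,"dy": -0.94,"dz": 0,"wx": 0,"wy": 0,"wz": -0.046},
  {"dx": 2.78,"dy": -0.94,"dz": 0,"wx": 0,"wy": 0,"wz": -0.046},
  {"dx": 2.78,"dy": -0.94,"dz": 0,"wx": 0,"wy": 0,"wz": -0.046},
  {"dx": 0,"dy": 0,"dz": 0,"wx": 0,"wy": 0,"wz": 0},
  {"dx": 0,"dy": 0,"dz": 0,"wx": 0,"wy": 0,"wz": 0},
], hand=0.0)

```text
time: 24.5
eef_pos: [0.6354, 0.1709, 0.1187]
tool_rot: [-3.139, 0.003, 1.272]
wrist_force: [-0.3, 0.7, 0.7]
grip_width: 0.0427
grip_force: 0.0
```

```bash
python3 wp.py 1.8
```

```text
now [0.63542753 0.17093761] 1.272429011975355 0.11872687207497949
1.8 [0.6361 0.1711] d cm [0.06 0.02] dwz 0.002
```

Emit:
jog_arm([
  {"dx": 0,"dy": 0,"dz": -2,"wx": 0,"wy": 0,"wz": 0},
  {"dx": 0,"dy": 0,"dz": -1.2,"wx": 0,"wy": 0,"wz": 0},
  {"dx": 0,"dy": 0,"dz": -1.2,"wx": 0,"wy": 0,"wz": 0},
  {"dx": 0,"dy": 0,"dz": -1.2,"wx": 0,"wy": 0,"wz": 0},
  {"dx": 0,"dy": 0,"dz": 0,"wx": 0,"wy": 0,"wz": 0},
])

```text
time: 25.12
eef_pos: [0.635, 0.1719, 0.0621]
tool_rot: [-3.139, 0.003, 1.274]
wrist_force: [-0.3, 0.4, -0.2]
grip_width: 0.0425
grip_force: 0.0
```

Emit:
jog_arm([
  {"dx": 0,"dy": 0,"dz": 0,"wx": 0,"wy": 0,"wz": 0},
  {"dx": 0,"dy": 0,"dz": 0,"wx": 0,"wy": 0,"wz": 0},
], hand=-0.4)

```text
time: 25.38
eef_pos: [0.6362, 0.1721, 0.064]
tool_rot: [-3.141, 0.001, 1.273]
wrist_force: [-0.1, -0.7, 0.7]
grip_width: 0.0252
grip_force: 0.0
```

Emit:
jog_arm([
  {"dx": -0.82,"dy": 0.16,"dz": -0.1,"wx": 0,"wy": 0,"wz": 0.1},
  {"dx": -0.84,"dy": 0.12,"dz": 0,"wx": 0,"wy": 0,"wz": 0.1},
  {"dx": -0.85,"dy": 0.04,"dz": 0,"wx": 0,"wy": 0,"wz": 0.1},
])

```text
time: 25.75
eef_pos: [0.6113, 0.1753, 0.063]
tool_rot: [3.141, 0.002, 1.577]
wrist_force: [2.1, -0.5, 0.4]
grip_width: 0.0258
grip_force: 0.8
```

```bash
python3 wp.py 1.5
```

```text
now [0.61130085 0.17531796] 1.5766953866940774 0.06296490184807034
1.5 [0.6109 0.1748] d cm [-0.04 -0.05] dwz -0.002
```

Emit:
jog_arm([
  {"dx": -0.88,"dy": -0.08,"dz": 0,"wx": 0,"wy": 0,"wz": 0.1},
  {"dx": -0.84,"dy": -0.13,"dz": 0,"wx": 0,"wy": 0,"wz": 0.1},
  {"dx": -0.82,"dy": -0.21,"dz": 0,"wx": 0,"wy": 0,"wz": 0.1},
  {"dx": -0.8,"dy": -0.29,"dz": 0,"wx": 0,"wy": 0,"wz": 0.1},
  {"dx": -0.76,"dy": -0.37,"dz": 0,"wx": 0,"wy": 0,"wz": 0.1},
])

```text
time: 26.38
eef_pos: [0.5702, 0.1647, 0.063]
tool_rot: [3.141, 0.002, 2.077]
wrist_force: [1.1, 0.1, -1.0]
grip_width: 0.0257
grip_force: 0.8
```

Emit:
jog_arm([
  {"dx": -0.72,"dy": -0.45,"dz": 0,"wx": 0,"wy": 0,"wz": 0.1},
  {"dx": -0.67,"dy": -0.52,"dz": 0,"wx": 0,"wy": 0,"wz": 0.1},
  {"dx": -0.62,"dy": -0.58,"dz": 0,"wx": 0,"wy": 0,"wz": 0.1},
  {"dx": -0.56,"dy": -0.64,"dz": 0,"wx": 0,"wy": 0,"wz": 0.1},
  {"dx": -0.49,"dy": -0.69,"dz": 0,"wx": 0,"wy": 0,"wz": 0.1},
])

```text
time: 27.0
eef_pos: [0.5393, 0.1361, 0.063]
tool_rot: [3.141, 0.002, 2.577]
wrist_force: [0.5, 2.2, -0.8]
grip_width: 0.0257
grip_force: 0.9
```

```bash
python3 wp.py 0.5 .4 .3 .2 .1 0 -.04 -.06
```

```text
now [0.53932171 0.13612302] 2.577195089098484 0.06298970427478102
0.5 [0.5396 0.1355] d cm [ 0.02 -0.07] dwz -0.003
0.4 [0.5354 0.1281] d cm [-0.42 -0.74] dwz 0.1
0.3 [0.5319 0.1203] d cm [-0.34 -0.78] dwz 0.1
0.2 [0.5293 0.1122] d cm [-0.26 -0.81] dwz 0.1
0.1 [0.5274 0.1039] d cm [-0.18 -0.83] dwz 0.1
0.0 [0.5264 0.0955] d cm [-0.1  -0.84] dwz 0.1
-0.04 [0.5263 0.0921] d cm [-0.02 -0.34] dwz 0.04
-0.06 [0.5263 0.0904] d cm [-0.   -0.17] dwz 0.02
```

Emit:
jog_arm([
  {"dx": -0.4,"dy": -0.8,"dz": 0,"wx": 0,"wy": 0,"wz": 0.098},
  {"dx": -0.34,"dy": -0.78,"dz": 0,"wx": 0,"wy": 0,"wz": 0.1},
  {"dx": -0.26,"dy": -0.81,"dz": 0,"wx": 0,"wy": 0,"wz": 0.1},
  {"dx": -0.18,"dy": -0.83,"dz": 0,"wx": 0,"wy": 0,"wz": 0.1},
])

```text
time: 27.5
eef_pos: [0.5273, 0.1038, 0.0629]
tool_rot: [3.141, 0.002, 2.975]
wrist_force: [-1.3, 2.6, 0.7]
grip_width: 0.0257
grip_force: 0.9
```

Emit:
jog_arm([
  {"dx": -0.06,"dy": -0.42,"dz": 0,"wx": 0,"wy": 0,"wz": 0.05},
  {"dx": -0.04,"dy": -0.3,"dz": 0,"wx": 0,"wy": 0,"wz": 0.04},
])

```text
time: 27.75
eef_pos: [0.5264, 0.0965, 0.0629]
tool_rot: [-3.142, 0.003, 3.063]
wrist_force: [-0.9, 1.7, 0.9]
grip_width: 0.0255
grip_force: 0.8
```

Emit:
jog_arm([
  {"dx": -0.02,"dy": -0.2,"dz": 0,"wx": 0,"wy": 0,"wz": 0},
])

```text
time: 27.88
eef_pos: [0.5262, 0.0945, 0.0628]
tool_rot: [-3.141, 0.002, 3.061]
wrist_force: [-0.7, 2.5, 0.3]
grip_width: 0.0254
grip_force: 0.8
```

Emit:
jog_arm([
  {"dx": -0.01,"dy": -0.15,"dz": 0,"wx": 0,"wy": 0,"wz": 0},
])

```text
time: 28.0
eef_pos: [0.5261, 0.0928, 0.0627]
tool_rot: [-3.141, 0.002, 3.061]
wrist_force: [-0.7, 1.7, 0.9]
grip_width: 0.0256
grip_force: 0.8
```

Emit:
jog_arm([
  {"dx": -0.01,"dy": -0.12,"dz": 0,"wx": 0,"wy": 0,"wz": 0},
])

```text
time: 28.12
eef_pos: [0.526, 0.0916, 0.0625]
tool_rot: [-3.141, 0.002, 3.061]
wrist_force: [-0.9, 1.4, 0.7]
grip_width: 0.0256
grip_force: 0.8
```

Emit:
jog_arm([
  {"dx": -0.005,"dy": -0.12,"dz": 0,"wx": 0,"wy": 0,"wz": 0},
])

```text
time: 28.25
eef_pos: [0.5259, 0.0903, 0.0624]
tool_rot: [-3.14, 0.002, 3.061]
wrist_force: [-1.0, 1.9, 1.5]
grip_width: 0.0256
grip_force: 0.8
```

Emit:
jog_arm([
  {"dx": -0.005,"dy": -0.1,"dz": 0,"wx": 0,"wy": 0,"wz": 0},
])

```text
time: 28.38
eef_pos: [0.5259, 0.09, 0.0624]
tool_rot: [3.141, 0.002, 3.062]
wrist_force: [-0.3, 5.9, 0.2]
grip_width: 0.0253
grip_force: 3.3
```

Closing stop felt. I'll press once more, centre the cage, open, lift and check.

Emit:
jog_arm([
  {"dx": -0.005,"dy": -0.1,"dz": 0,"wx": 0,"wy": 0,"wz": 0},
  {"dx": 0,"dy": 0.5,"dz": 0,"wx": 0,"wy": 0,"wz": 0},
  {"dx": 0,"dy": 0,"dz": 0,"wx": 0,"wy": 0,"wz": 0},
  {"dx": 0,"dy": 0,"dz": 2,"wx": 0,"wy": 0,"wz": 0},
  {"dx": 0,"dy": 0,"dz": 3,"wx": 0,"wy": 0,"wz": 0},
  {"dx": 0,"dy": 0,"dz": 4,"wx": 0,"wy": 0,"wz": 0},
  {"dx": -3,"dy": 4,"dz": 4,"wx": 0,"wy": 0,"wz": 0},
  {"dx": -4,"dy": 4,"dz": 2,"wx": 0,"wy": 0,"wz": 0},
  {"dx": -4,"dy": 4,"dz": 0,"wx": 0,"wy": 0,"wz": 0},
  {"dx": 0,"dy": 0,"dz": 0,"wx": 0,"wy": 0,"wz": 0},
])

```text
time: 29.62
eef_pos: [0.4145, 0.214, 0.212]
tool_rot: [-3.14, 0.003, 3.066]
wrist_force: [0.3, -0.4, -0.2]
grip_width: 0.0256
grip_force: 0.0
```

```bash
python3 st.py
python3 - <<'E'
from h import *
t=get_image("top")
a=cv2.resize(t[140:260,240:400],None,fx=5,fy=5,interpolation=cv2.INTER_CUBIC)
cv2.imwrite("pics/c7.png",cv2.convertScaleAbs(a,alpha=1.4))
E
```

```text
t 29.625 tcp tray [-0.0677  0.2042] 0.2119995513031541 yaw 3.0661750080937282 F [ 0.3 -0.4 -0.2]
flask tray [ 0.0782 -0.0488] [0.261 0.09 ] 89.9
```

View pics/c7.png

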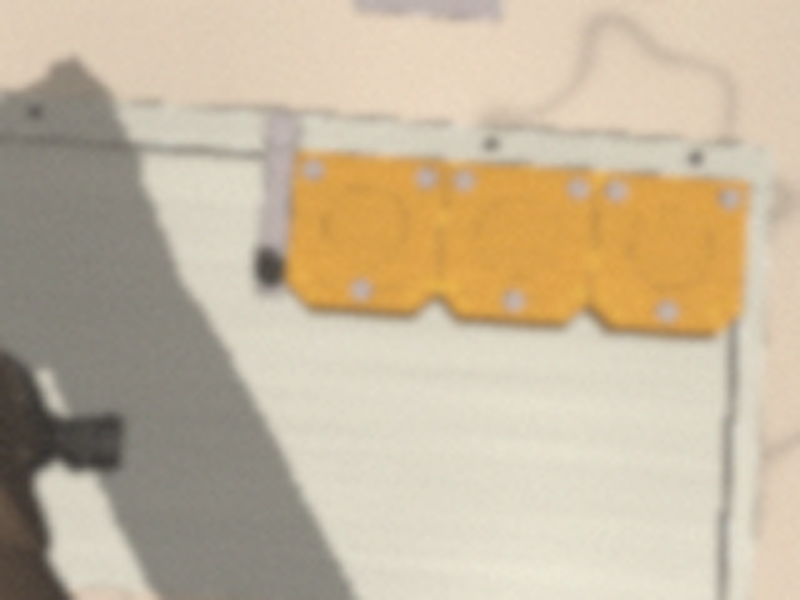

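The lever lies along tray -x, from c7 (280,130) to the knob at (268,268), parallel to the end rail and against the tight row. The robot is clear, so I'm handing the job in.

```bash
python3 -c "
from plant import workorder
print(workorder.finish_job())"
```

```text
the job is handed in; nothing more can be done
None
```

The three brass flasks are packed tight in the corner of the rails, the clamp lever is swung shut to its stop, and the job was handed in at about 30 s of the 72 s allowed; no verdict was returned.

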